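# Turn over a leaf of the ripening record book

## Task

In the open record book, turn the top leaf of the right-hand stack over the rings so that it lies flat on the left-hand stack: get a fingertip under its index tab (the one nearest the robot), tip the leaf up and push it on over, without pinching it, flinging it or pressing hard. Turn only this one leaf, do not lift the book or shove it out of its place, leave the things round it alone, and finish with the hand clear.

Things in the scene. Friction and masses are not known exactly. Their poses are not given: they have to be found in the camera images.
- book: The open ring-bound record book, loose, 1.9 kg: two stacks of rigid white plastic leaves on three steel rings (34 mm radius, tops 72 mm above the table). Origin: on the table under the rings, midway between the stacks. x runs along the spine, roughly away from the robot; y points to the left-hand stack; z up. Covers +-108 mm along x, +-188 mm along y with tabs.
- ring_axis (a point): Middle of the axis about which the leaves turn (centre of the rings), 36 mm above the book's origin; the axis runs along the book's x. Every leaf is 210 mm along the axis, 148 mm wide, 3 mm thick; three tab places lie along its outer edge, at x = -70, 0 and +70 mm. Lower leaves, fixed, show tabs on the right at +70 and on the left at 0 and +70.
- leaf (a joint): Turning angle of the top leaf on the right, the one to turn. 0: flat on the right-hand stack; 1.57: upright; 3.14: flat on the left-hand stack (its stop). It weighs about 90 g; lifting it takes under 2 N at the tab. Its rings rub a little: within about 0.3 rad of upright it stays standing, from a lower angle it sinks softly onto the stack on that side.
- leaf_tab (a point): Centre of the top right leaf's index tab, at mid-thickness, turning with the leaf. Tab: 46 mm along the spine, 3 mm thick, nearest the robot (x = -70), sticking out 14 mm past the leaf's outer edge. From the turning axis: this point 181 mm, tab's outer edge 188, leaf's outer edge 174, inner edge 26. At the start 36 mm above the table, nothing beneath it.
- leaf_below (a joint): Turning angle of the next leaf, lying directly under the top right one, the same size; 0 where it lies. It must stay there.
- leaf_below_tab (a point): Centre of that next leaf's tab: same size, at the middle of the outer edge (x = 0), 32.5 mm above the table.
- young_cheese: A bystander on the table just left of the book: a pale yellow cheese wheel, 110 mm across, 50 mm high. Origin at the centre of its underside. Leave it alone.
- ripe_cheese: A bystander on the table to the right of the book, some way off: a brown-rinded cheese wheel, 96 mm across, 42 mm high. Origin at the centre of its underside. Leave it alone.
- marker: A bystander on the table along the book's near edge: a white marker pen with a dark cap, lying, 132 mm long, 15 mm thick. Origin at the centre of its underside. Leave it alone.
- rind_brush: A bystander on the table beyond the book: a wooden-handled rind brush, lying, about 190 mm long. Origin at the centre of its underside. Leave it alone.
- brine_jar: A bystander on the table beyond the book: a clear jar with a white lid, 66 mm across, 85 mm high, upright. Origin at the centre of its underside. Leave it alone.
- cheese_iron: A bystander on the table to the right of the book, towards its far end: a cheese iron (trier): narrow steel gouge on a wooden cross handle, lying, about 165 mm long, 18 mm high. Origin at the centre of its underside. Leave it alone.

How it is judged:
On the way, in this order (a step that is already met when the one before it is completed fails the run):
1. the top right leaf is tipped up off its stack by the fingers (value of joint leaf between 0.35 and 1.5 rad and contact force between the fingers and leaf above 0.05 N).
2. it has been taken over past upright (value of joint leaf above 1.7 rad), for 0.05 s.
At the end, for the whole second after the job is handed in: The leaf lies flat on the left-hand stack (within 0.07 rad of fully over) and at rest, the next leaf still lies flat on the right (within 0.06 rad), and the book lies flat on the table within 30 mm of where it was (value of joint leaf above 3.07 rad and velocity of joint leaf below 0.1 rad/s and value of joint leaf_below below 0.06 rad and distance of book from where it was at the start of the episode below 0.03 m and height (world z) of book below 0.008 m and angle between book's own z axis and vertical below 0.04 rad); the robot touches nothing.
It fails at once if the leaf pinched or pressed hard (more than 30 N of finger force on it) (contact force between the fingers and leaf above 30 N).
It fails at once if the leaf flung over (faster than 6 rad/s) (velocity of joint leaf above 6 rad/s).
It fails at once if the next leaf turned up too (more than 0.15 rad) (value of joint leaf_below above 0.15 rad).
It fails at once if the book lifted, tipped or shoved out of its place (more than 12 mm up, 0.08 rad or 30 mm) (height (world z) of book above 0.012 m or angle between book's own z axis and vertical above 0.08 rad or distance of book from where it was at the start of the episode above 0.03 m).
It fails at once if one of the things round the book moved (more than 25 mm) (distance of any of young_cheese, ripe_cheese, marker, rind_brush, brine_jar, cheese_iron from where it was at the start of the episode above 0.025 m).
It also fails if it takes over 45 s, if anything falls off the work surface, if the arm or the gripper's body presses on something with over 40 N, if the wrist force passes 120 N, or if a joint passes its speed limit or range.

## Robot

A 6-joint arm with a two-finger parallel gripper is mounted at the origin on the work surface. World frame = base frame: x ahead of the robot, y to its left, z up, the work surface at z = 0. Lengths are in m, angles in rad, forces in N, time in s.
With the tool pointing down it reaches from about 0.425 to 0.95 m from the base axis. Payload 3.5 kg.
Tool frame: the origin (TCP) lies on the centre line of the jaws, within the pads' length; the fingertips stand tip_extent ahead of it and the grasp point (between the pads) lies 2 mm behind it (tip_extent is the distance from the TCP to the fingertips, in m); z points along the fingers, y is the direction in which the jaws open and shut (so a half turn about z gives the same grasp; the last joint's range is limited). The gripper opens to 85 mm and grips with 20 to 120 N. Pads are 22 mm wide; open, the fingers measure 114 mm over their backs; the gripper's body (76 mm by 85 mm) begins 54 mm behind the grasp point. The pads swing forward as they close: fully open they stand 13 mm farther back than shut.
Start: joints at [-1.26, 0.286, 1.577, -0, 1.279, -0.15], TCP at [0.3, -0.605, 0.248] pointing down, gripper open.
Joint ranges: [-2.77, 2.77], [-0.9, 2.22], [0.21, 2.48], [-1.53, 4.67], [0.24, 2.81], [-2.84, 2.84]. Speed limits (rad/s): [2.79, 2.79, 3.14, 3.14, 3.14, 3.14].

## Interface

Orientations are given as a unit quaternion [x, y, z, w].
In Python, from plant import * gives the robot as it stands.
- The arm moves only by the shell command python3 -m crank 'ROWS' [FORCE]. ROWS is JSON, a list of rows, each a list of 7 numbers: the gripper's target within -1 to 1 (shut at 1, half-way at 0, fully open at -1), then the shift along the tool's x, y, z in cm, then the turn, a rotation vector about the tool's x, y, z in degrees. In form: [[fingers, tx, ty, tz, wx, wy, wz], ...]. A call has 1 to 5 rows; each row shifts and turns the commanded pose from where the row before left it, along the tool's axes as they then stand; what a row does not reach is not made up. A row lasts 1/10 s, in which the tool goes at most 50 mm and 8.59 degrees, less where a joint would pass 70% of its speed; a pose out of reach is approached as far as the arm can. A call is refused whole if a number of a shift passes 5 or a number of a turn 8.59, either way. A call with a gripper value outside its range is refused whole. The fingers move at their own pace and stop on an object; FORCE is the grip in N (left out, the last holds). Time passes only in rows, so rows that do not move let the fingers close. It gives the time, the measured TCP pose, the force and the opening at its end, in the units of the state.
- get_state(): the state, without advancing time (a new reading comes with each control period).
- read_camera(name): name is "scene" or "top" or "wrist"; returns a dict with "color" (384x512x3 uint8, red, green, blue), "vfov" (degrees; the focal length in pixels is half the picture's height over the tangent of half this angle, whatever the lens; pixels are square), "cx", "cy" (the principal point, pixels), "distortion" ([k1, k2, p1, p2, k3] as OpenCV has them; the pictures are not rectified), "cam_to_world" (4x4, takes a point from camera to world coordinates). Camera axes: x right, y up, looking along -z (the intrinsics and any distortion apply to the point x, -y, -z); pixel columns grow to the right and rows downward; lengths in m; the calibration is good to about 2 mm. A picture is of the moment at which its call begins. There is no depth.
- sign_off(): hands the job in, once; it reports no verdict.
Trained networks look in the newest picture that a camera, given by its name, has taken for a name from the list of things; names that differ only in an ending like _2 or _b are one class to them, and where a whole thing is asked for, a point or a joint stands for the part that bears it (a point fixed in the world has none). Each returns a list of dicts, best first, with "p" (0 to 1); they miss things now and then, are a little off and sometimes report something else, mostly with a low value. They report only what shows in the picture. A call takes as long as a camera call.
- trace(thing, camera): "pixels" (384x512 bool, what is visible of it) and "location" ([column, row] in pixels, amid what is visible of it).
- place_of(thing, camera): "location" ([column, row] in pixels: a listed point, or the origin of a listed thing).
The state is a dict: "time": time; "qpos": joint angles; "dq": joint speeds; "joint_efforts": joint torques, N m; "eef_pos": TCP position; "tcp_rot": TCP orientation; "contact_force": force on the tool from outside, world axes, zero at the start; "wrist_torque": the same for the moment, N m; "opening": opening from 0.0 (shut) to 1.0 (fully open).
Only numpy, scipy, OpenCV 4.12 (cv2) and the standard library are available. Lean on these libraries where they do the work, as an engineer would, in place of code of your own. Each camera call takes 0.05 s, during which the arm holds its last target.

## Working session

There is one attempt and no reset: what is moved stays moved. The work goes in short steps, Python scripts to look and compute and a shell command to move; the robot and the scene stay as the last step left them, time stands still between calls to the robot, and variables do not carry over. Pictures are saved under pics/ and viewed, and the job is handed in when it is done.

```bash
ls; mkdir -p pics; python3 - <<'E'
from plant import *
import cv2
s=get_state(); print(s)
for n in("scene","top","wrist"):
    c=read_camera(n); cv2.imwrite(f"pics/{n}0.png",c["color"][:,:,::-1]); print(n,c["vfov"],c["cx"],c["cy"],c["distortion"],c["cam_to_world"])
E
```

```text
pics
{'time': 0.0, 'qpos': array([-1.25999582e+00,  2.87239030e-01,  1.57817192e+00, -1.30000711e-05,
        1.27857559e+00, -1.49989569e-01]), 'dq': array([ 0.00027996,  0.00080243, -0.00149662,  0.00064291,  0.00031924,
       -0.00140032]), 'joint_efforts': array([-1.91267980e-03, -4.05979836e+01, -2.92628664e+01, -2.24420723e-04,
        5.82844979e-03,  1.57789760e-06]), 'eef_pos': array([ 0.29998437, -0.60399645,  0.24690095]), 'tcp_rot': array([ 9.73575133e-01,  2.28363806e-01, -1.02339234e-04, -1.19257632e-03]), 'contact_force': array([-0.77813897,  0.17911306, -0.372368  ]), 'wrist_torque': array([ 0.06437123,  0.03208211, -0.02548048]), 'opening': 1.0013932815034834}
scene 42.668294077094195 264.97761591532185 196.1767700793765 [-0.18984634  0.          0.          0.          0.        ] [[ 0.73221748 -0.48546564  0.4776826   1.22129868]
 [ 0.68099328  0.53245112 -0.50273647 -0.6947882 ]
 [-0.01028135  0.69341107  0.72046886  1.02919358]
 [ 0.          0.          0.          1.        ]]
top 43.92946645323716 262.7665612130909 182.77785254074573 [-0.04466048  0.          0.          0.          0.        ] [[-9.42530187e-03  9.96946636e-01 -7.75149582e-02  5.03016593e-01]
 [-9.99955475e-01 -9.36128976e-03  1.18913670e-03 -3.73411758e-03]
 [ 4.59865847e-04  7.75227148e-02  9.96990480e-01  1.18430864e+00]
 [ 0.00000000e+00  0.00000000e+00  0.00000000e+00  1.00000000e+00]]
wrist 67.01080293953132 254.0633420276153 193.21873908990597 [-0.00176098  0.          0.          0.          0.        ] [[ 0.44406405  0.84997198  0.28346915  0.37283101]
 [-0.89599159  0.4221319   0.13785404 -0.56788351]
 [-0.0024893  -0.31520199  0.94902134  0.37230803]
 [ 0.          0.          0.          1.        ]]
```

View pics/scene0.png

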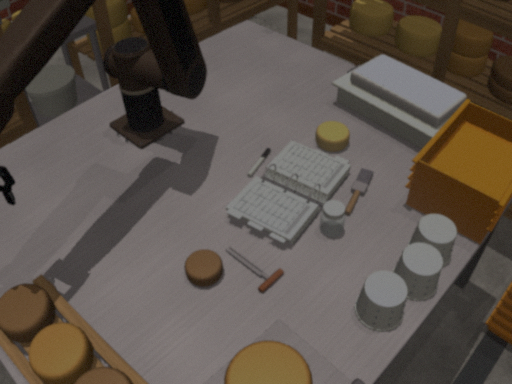

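View pics/top0.png

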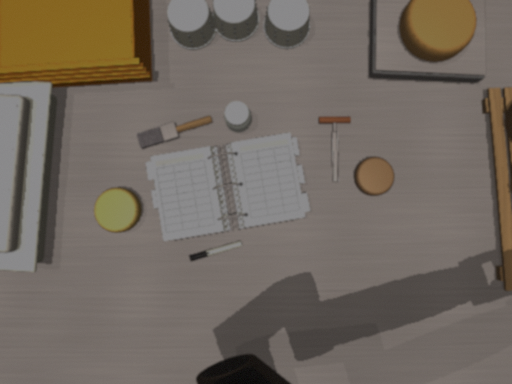

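```bash
cat > h.py <<'E'
from plant import *
import numpy as np, cv2
from scipy.spatial.transform import Rotation as R
def K(c):
    f=c["color"].shape[0]/2/np.tan(np.radians(c["vfov"])/2)
    return np.array([[f,0,c["cx"]],[0,f,c["cy"]],[0,0,1.]])
def ray(c,px):
    u=cv2.undistortPoints(np.array([[px]],float),K(c),np.array(c["distortion"]))[0,0]
    M=np.array(c["cam_to_world"]); return M[:3,3],M[:3,:3]@np.array([u[0],-u[1],-1])
def onz(c,px,z):
    o,d=ray(c,px); return o+d*(z-o[2])/d[2]
def proj(c,P):
    M=np.array(c["cam_to_world"]); p=(np.atleast_2d(P)-M[:3,3])@M[:3,:3]; p=p*[1,-1,-1]
    return cv2.projectPoints(p.reshape(-1,1,3),np.zeros(3),np.zeros(3),K(c),np.array(c["distortion"]))[0][:,0]
E
python3 - <<'E'
from h import *
Z=dict(book=0,ring_axis=.036,leaf_tab=.036,leaf_below_tab=.0325,young_cheese=0,ripe_cheese=0,marker=0,rind_brush=0,brine_jar=0,cheese_iron=0)
for n in("top","scene"):
    c=read_camera(n)
    for t,z in Z.items():
        for r in place_of(t,n)[:2]: print(n,t,round(r["p"],2),np.round(r["location"],1),np.round(onz(c,r["location"],z),4))
E
```

```text
top book 0.93 [226.5 185.1] [0.5901 0.0854 0.    ]
top ring_axis 0.86 [226.7 186.1] [0.5851 0.0822 0.036 ]
top leaf_tab 0.8 [306.2 199.8] [ 0.5501 -0.1096  0.036 ]
top leaf_tab 0.25 [299.  173.2] [ 0.6148 -0.0931  0.036 ]
top leaf_below_tab 0.68 [301.  170.5] [ 0.6217 -0.0984  0.0325]
top young_cheese 0.89 [122.3 208.2] [0.5348 0.3459 0.    ]
top ripe_cheese 0.92 [370.5 179.6] [ 0.6005 -0.2748  0.    ]
top marker 0.88 [216.8 249.9] [0.4298 0.11   0.    ]
top rind_brush 0.96 [175.4 131. ] [0.7281 0.2139 0.    ]
top rind_brush 0.21 [217.7 250.6] [0.4281 0.1078 0.    ]
top brine_jar 0.72 [241.3 122.3] [0.7486 0.0476 0.    ]
top cheese_iron 0.69 [333.9 144.8] [ 0.6892 -0.1849  0.    ]
top cheese_iron 0.56 [178.5 131.4] [0.727  0.2061 0.    ]
scene book 0.61 [290.  193.3] [0.585  0.0812 0.    ]
scene ring_axis 0.6 [292.2 183.8] [0.587  0.0871 0.036 ]
scene leaf_tab 0.85 [235.4 211.4] [ 0.5424 -0.0983  0.036 ]
scene leaf_below_tab 0.6 [257.7 224.6] [ 0.6178 -0.0895  0.0325]
scene leaf_below_tab 0.53 [331.9 226. ] [0.7674 0.0401 0.0325]
scene young_cheese 0.91 [330.2 142.6] [0.531  0.3442 0.    ]
scene ripe_cheese 0.97 [203.  273.5] [ 0.6084 -0.2829  0.    ]
scene marker 0.6 [290.9 193.4] [0.5872 0.0826 0.    ]
scene marker 0.44 [261.4 167.2] [0.4463 0.1067 0.    ]
scene rind_brush 0.84 [357.5 192.3] [0.7292 0.2183 0.    ]
scene brine_jar 0.76 [332.  225.4] [0.7515 0.066  0.    ]
scene cheese_iron 0.9 [250.2 266.8] [ 0.682  -0.1861  0.    ]
```

```bash
python3 - <<'E'
from h import *
import plant; print([k for k in dir(plant) if k[0]!='_'], getattr(plant,'tip_extent',None))
c=read_camera("top"); cv2.imwrite("pics/topz.png",cv2.resize(c["color"][120:260,140:330,::-1],None,fx=4.2,fy=4.2,interpolation=cv2.INTER_CUBIC))
c=read_camera("scene"); cv2.imwrite("pics/scenez.png",cv2.resize(c["color"][130:255,215:365,::-1],None,fx=4.8,fy=4.8,interpolation=cv2.INTER_CUBIC))
E
```

```text
['Unreachable', 'get_state', 'place_of', 'read_camera', 'sign_off', 'tip_extent', 'trace'] 0.017
```

View pics/topz.png

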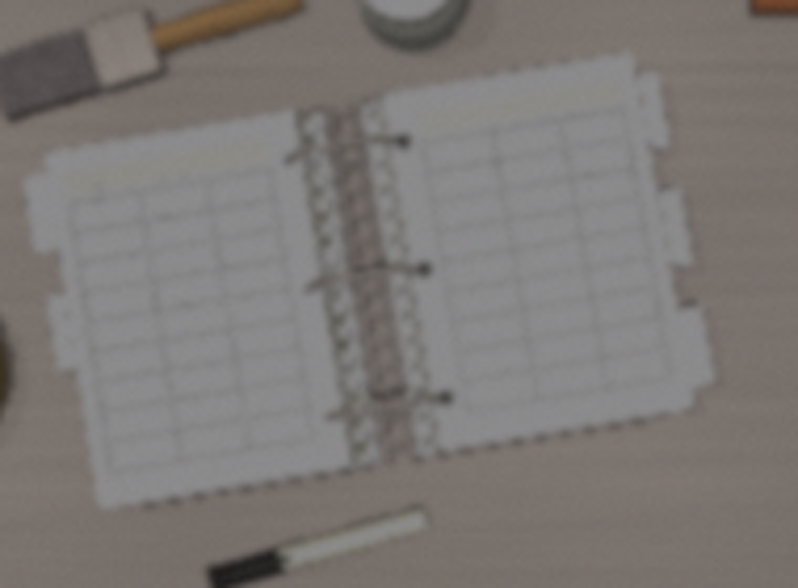

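View pics/scenez.png

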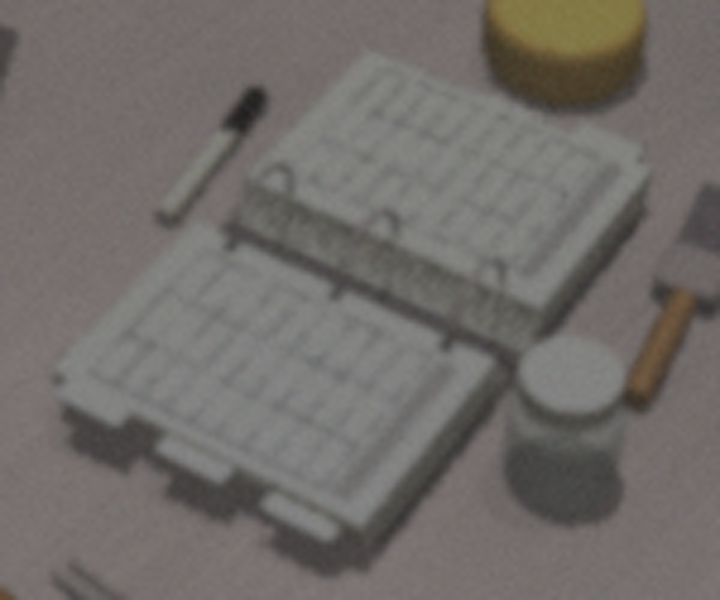

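```bash
python3 - <<'E'
from h import *
from scipy.optimize import least_squares
c=read_camera("top")
def un(p,s,o): return (np.array(p,float)+.5)/s-.5+np.array(o)
B=np.array([[105,-174,37.5],[-105,-174,37.5],[-105,-26,37.5],[105,-26,37.5],[-47,-188,37.5],[-93,-188,37.5],[105,174,35],[-105,174,35]])/1e3
T=un([[632,55],[690,410],[440,452],[385,92],[695,308],[713,380],[45,155],[100,505]],4.2,(140,120))
cs=read_camera("scene")
# scene: near-outer corner, far-outer corner, near-inner, right stack
Bs=np.array([[-105,-174,37.5],[105,-174,37.5],[-105,-26,37.5],[105,-26,37.5],[105,174,35],[-105,174,35]])/1e3
S=un([[58,375],[365,525],[205,228],[500,362],[648,172],[370,50]],4.8,(215,130))
def W(q,B): 
    r=R.from_euler('z',q[2]).as_matrix(); return B@r.T+[q[0],q[1],0]
def f(q,m): 
    a=(proj(c,W(q,B))-T); b=(proj(cs,W(q,Bs))-S)
    return np.concatenate([a.ravel() if m!=1 else [],b.ravel() if m!=0 else []])
for m in(0,1,2):
    s=least_squares(f,[.587,.083,.18],args=(m,)); print(m,s.x,np.degrees(s.x[2]),np.round(s.fun.reshape(-1,2),1).tolist())
    print(W(s.x,np.array([[-.07,-.181,.036],[-.07,-.188,.036]])))
E
```

```text
0 [0.58522891 0.08236468 0.15485935] 8.87278712242999 [[0.2, -0.8], [1.1, -0.1], [-0.2, 0.0], [-0.9, 0.3], [1.5, -0.5], [0.5, 1.2], [-0.8, -1.2], [-1.2, 1.0]]
[[ 0.54398423 -0.10726622  0.036     ]
 [ 0.54506392 -0.11418245  0.036     ]]
1 [0.58880491 0.0815802  0.16530719] 9.471404153246107 [[-1.0, -0.1], [0.5, 1.2], [-1.3, -0.9], [0.3, -0.1], [1.6, -0.9], [-0.1, 0.0]]
[[ 0.54954368 -0.10847126  0.036     ]
 [ 0.55069556 -0.11537583  0.036     ]]
2 [0.58620209 0.08243015 0.15708822] 9.000492000412851 [[0.0, -1.3], [1.1, -0.7], [-0.1, -0.4], [-1.1, -0.1], [1.5, -1.1], [0.5, 0.6], [-0.9, -1.4], [-1.1, 0.7], [-1.6, -1.1], [-0.7, 0.5], [-1.6, -1.6], [-0.5, -0.6], [1.4, -1.1], [-0.0, -0.4]]
[[ 0.54538018 -0.1072922   0.036     ]
 [ 0.54647528 -0.11420601  0.036     ]]
```

```bash
cat >> h.py <<'E'
bk=np.array([.5865,.0824,0]); yaw=np.radians(9.0)
Rb=R.from_euler('z',yaw).as_matrix()
def pose(corner,beta):   # corner: upper tip edge, book frame (m)
    b=np.radians(beta); d=np.array([0,np.cos(b),-np.sin(b)]); u=np.array([0,np.sin(b),np.cos(b)])
    p=np.array(corner)-.011*u-.017*d
    Rt=np.stack([u,[1,0,0],d],1)
    return bk+Rb@p, R.from_matrix(Rb@Rt)
def cur():
    s=get_state(); return s["eef_pos"],R.from_quat(s["tcp_rot"]),s
def rows(p0,r0,p1,r1,n,g=1):
    w=(r0.inv()*r1).as_rotvec(); p=p0; out=[]
    for i in range(n):
        rr=r0*R.from_rotvec(w*i/n); t=rr.inv().apply((p1-p0)/n)*100
        out.append([g]+[round(x,2) for x in t]+[round(x,2) for x in np.degrees(w/n)])
    return out
def corner_now():
    p,r,s=cur(); M=r.as_matrix(); c=p+.017*M[:,2]+.011*M[:,0]
    return Rb.T@(c-bk), np.degrees(np.arcsin(-M[2,2])), Rb.T@M
E
python3 - <<'E'
from h import *
p,r,s=cur(); q=pose([-.073,-.27,.16],45)
print(q[0],q[1].as_quat())
for x in rows(p,r,*q,10): print(x)
E
```

```text
[ 0.5597333  -0.2152508   0.16424264] [ 0.60001176  0.70252351  0.24853301 -0.29099476]
[1, np.float64(4.06), np.float64(-2.33), np.float64(0.84), np.float64(2.84), np.float64(3.87), np.float64(-6.86)]
[1, np.float64(4.23), np.float64(-1.78), np.float64(1.22), np.float64(2.84), np.float64(3.87), np.float64(-6.86)]
[1, np.float64(4.32), np.float64(-1.2), np.float64(1.59), np.float64(2.84), np.float64(3.87), np.float64(-6.86)]
[1, np.float64(4.31), np.float64(-0.6), np.float64(1.92), np.float64(2.84), np.float64(3.87), np.float64(-6.86)]
[1, np.float64(4.2), np.float64(0.02), np.float64(2.23), np.float64(2.84), np.float64(3.87), np.float64(-6.86)]
[1, np.float64(4.0), np.float64(0.63), np.float64(2.49), np.float64(2.84), np.float64(3.87), np.float64(-6.86)]
[1, np.float64(3.72), np.float64(1.22), np.float64(2.7), np.float64(2.84), np.float64(3.87), np.float64(-6.86)]
[1, np.float64(3.35), np.float64(1.78), np.float64(2.87), np.float64(2.84), np.float64(3.87), np.float64(-6.86)]
[1, np.float64(2.91), np.float64(2.3), np.float64(2.98), np.float64(2.84), np.float64(3.87), np.float64(-6.86)]
[1, np.float64(2.4), np.float64(2.77), np.float64(3.03), np.float64(2.84), np.float64(3.87), np.float64(-6.86)]
```

```bash
python3 -m crank '[[1,4,-2.3,0.8,2.8,3.9,-6.9],[1,4.2,-1.8,1.2,2.8,3.9,-6.9],[1,4.3,-1.2,1.6,2.8,3.9,-6.9],[1,4.3,-0.6,1.9,2.8,3.9,-6.9],[1,4.2,0,2.2,2.8,3.9,-6.9]]' 20; python3 - <<'E'
from h import *
print(get_state()["qpos"],get_state()["contact_force"])
p,r,s=cur(); q=pose([-.073,-.27,.16],45)
for x in rows(p,r,*q,5): print(*x)
E
```

```text
time: 1.95
eef_pos: [0.4294, -0.4093, 0.2076]
tcp_rot: [0.84, 0.502, 0.136, -0.155]
contact_force: [1.7, 0.1, 0.2]
opening: 0.143
[-1.03842532  0.28327547  1.69444085  0.26820079  1.48827341 -0.61015515] [1.65545402 0.07653501 0.16126654]
1 3.97 0.67 2.52 2.87 3.85 -6.75
1 3.68 1.25 2.73 2.87 3.85 -6.75
1 3.31 1.81 2.89 2.87 3.85 -6.75
1 2.87 2.32 3.0 2.87 3.85 -6.75
1 2.37 2.78 3.04 2.87 3.85 -6.75
```

```bash
python3 -m crank '[[1,4,0.7,2.5,2.9,3.8,-6.8],[1,3.7,1.2,2.7,2.9,3.8,-6.8],[1,3.3,1.8,2.9,2.9,3.8,-6.8],[1,2.9,2.3,3,2.9,3.8,-6.8],[1,2.4,2.8,3,2.9,3.8,-6.8]]'; python3 -m crank '[[1,0,0,0,0,0,0]]';  python3 - <<'E'
from h import *
print(get_state()["qpos"],get_state()["contact_force"],corner_now())
for n in("scene","top","wrist"):
    c=read_camera(n); cv2.imwrite(f"pics/{n}1.png",c["color"][:,:,::-1])
q=pose([-.073,-.215,.05],45)
p,r,s=cur()
for x in rows(p,r,*q,4): print(*x)
E
```

```text
time: 2.45
eef_pos: [0.5599, -0.2154, 0.1641]
tcp_rot: [0.599, 0.704, 0.246, -0.291]
contact_force: [0.6, 0.1, 0.3]
opening: 0.001
time: 2.55
eef_pos: [0.5605, -0.2116, 0.1613]
tcp_rot: [0.598, 0.704, 0.245, -0.294]
contact_force: [0.3, 0.1, 0.0]
opening: 0.001
[-0.71074502  0.48349919  1.61677408  0.46943282  1.68497283 -0.9777926 ] [0.27250518 0.06587409 0.02026289] (array([-0.07185639, -0.26652221,  0.1570658 ]), np.float64(45.00380537199129), array([[-0.00199006,  0.99994808, -0.00999412],
       [ 0.7071736 ,  0.0084735 ,  0.70698918],
       [ 0.70703716, -0.00566062, -0.70715374]]))
1 -0.93 0.04 2.95 -0.06 0.09 -0.04
1 -0.93 0.03 2.94 -0.06 0.09 -0.04
1 -0.94 0.03 2.94 -0.06 0.09 -0.04
1 -0.94 0.03 2.94 -0.06 0.09 -0.04
```

View pics/scene1.png

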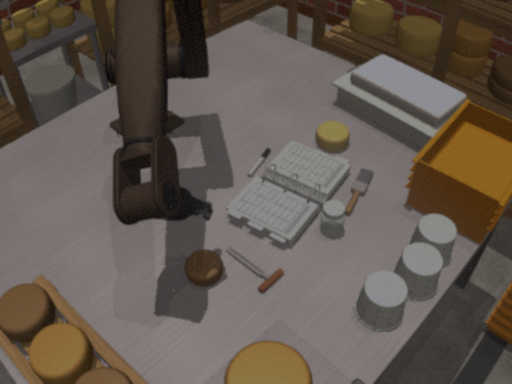

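View pics/wrist1.png

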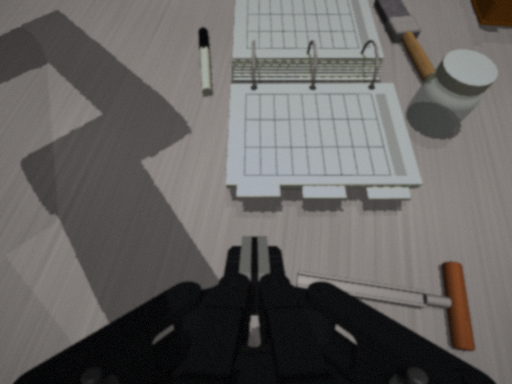

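```bash
python3 - <<'E'
from h import *
c=read_camera("wrist")
L=np.array([[-.105,-.174,.0375],[.105,-.174,.0375],[.105,-.026,.0375],[-.105,-.026,.0375],[-.093,-.188,.0375],[-.047,-.188,.0375]])
im=c["color"][:,:,::-1].copy()
for q in proj(c,bk+L@Rb.T): cv2.circle(im,tuple(int(round(v)) for v in q),2,(0,0,255),1)
p,r,s=cur();M=r.as_matrix()
for sy in(-1,1):
  for q in proj(c,p+.017*M[:,2]+.011*M[:,0]+sy*.011*M[:,1]): cv2.circle(im,tuple(int(round(v)) for v in q),2,(255,0,0),1)
cv2.imwrite("pics/w2.png",cv2.resize(im[60:280,180:440],None,fx=2.7,fy=2.7))
E
```

```text
(no output)
```

View pics/w2.png

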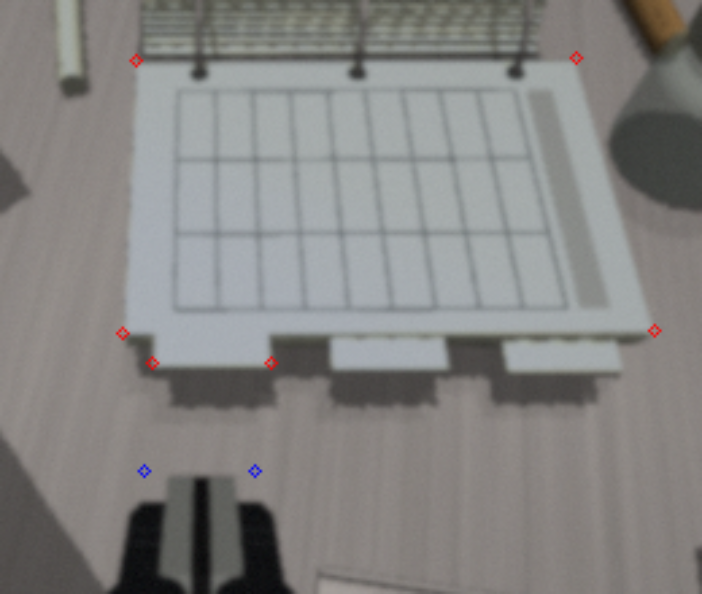

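```bash
python3 -m crank '[[1,-0.9,0,2.9,0,0,0],[1,-0.9,0,2.9,0,0,0],[1,-0.9,0,2.9,0,0,0],[1,-0.9,0,2.9,0,0,0],[1,0,0,0,0,0,0]]';  python3 - <<'E'
from h import *
read_camera("wrist")
print(corner_now()[:2])
p,r,s=cur()
q=pose([-.072,-.205,.023],45)
for x in rows(p,r,*q,2): print(*x)
q2=pose([-.072,-.179,.023],45)
for x in rows(*q,*q2,2): print(*x)
E
```

```text
time: 3.25
eef_pos: [0.5468, -0.1601, 0.0537]
tcp_rot: [0.601, 0.701, 0.245, -0.294]
contact_force: [-0.3, 0.1, -0.4]
opening: 0.003
(array([-0.07579386, -0.21526181,  0.05150419]), np.float64(45.18702867166831))
1 -0.64 0.2 1.37 -0.12 0.09 -0.13
1 -0.65 0.19 1.37 -0.12 0.09 -0.13
1 0.92 -0.0 0.92 0.0 0.0 0.0
1 0.92 -0.0 0.92 0.0 0.0 0.0
```

```bash
python3 -m crank '[[1,-0.65,0.2,1.35,0,0,0],[1,-0.65,0.2,1.35,0,0,0],[1,0,0,0,0,0,0]]';  python3 - <<'E'
from h import *
print(corner_now()[:2],get_state()["contact_force"])
c=read_camera("wrist"); cv2.imwrite("pics/w3.png",c["color"][:,:,::-1])
E
```

```text
time: 3.6
eef_pos: [0.5514, -0.1505, 0.0266]
tcp_rot: [0.601, 0.703, 0.245, -0.292]
contact_force: [0.1, 0.5, -0.0]
opening: 0.001
(array([-0.07113697, -0.20479386,  0.02227233]), np.float64(45.22281146203628)) [ 0.07677537  0.52477164 -0.04202512]
```

View pics/w3.png

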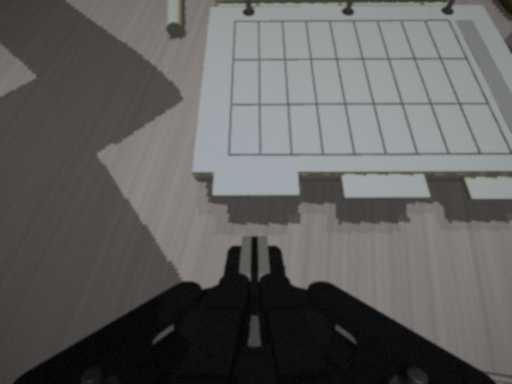

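```bash
python3 -m crank '[[1,0.9,0,0.9,0,0,0],[1,0.9,0,0.9,0,0,0],[1,0,0,0,0,0,0]]';  python3 - <<'E'
from h import *
print(corner_now()[:2],get_state()["contact_force"])
c=read_camera("wrist"); cv2.imwrite("pics/w4.png",c["color"][:,:,::-1])
def C(th,b=45,L=.013):
    t=np.radians(th); bb=np.radians(b)
    if th<=b: return np.array([-.072,-.188*np.cos(t)+.0015*np.sin(t)+L*np.cos(bb),.036+.188*np.sin(t)-.0015*np.cos(t)-L*np.sin(bb)])
    r=.175; return np.array([-.072,-r*np.cos(t)+.0015*np.sin(t),.036+r*np.sin(t)-.0015*np.cos(t)])
p,r,s=cur()
for a in range(5,121,5):
    q=pose(C(a),45)
    print(a,*rows(p,r,*q,1),np.round(C(a),3)); p,r=q
E
```

```text
time: 3.95
eef_pos: [0.5478, -0.1242, 0.0281]
tcp_rot: [0.6, 0.704, 0.245, -0.291]
contact_force: [0.3, 0.2, -0.7]
opening: -0.003
(array([-0.07065376, -0.17818142,  0.02378698]), np.float64(45.2995281385051)) [ 0.27444875  0.18504862 -0.69455999]
5 [1, np.float64(1.3), np.float64(-0.15), np.float64(-1.2), np.float64(-0.27), np.float64(0.31), np.float64(-0.05)] [-0.072 -0.178  0.042]
10 [1, np.float64(1.31), np.float64(0.0), np.float64(-0.99), np.float64(0.0), np.float64(0.0), np.float64(0.0)] [-0.072 -0.176  0.058]
15 [1, np.float64(1.39), np.float64(0.0), np.float64(-0.87), np.float64(0.0), np.float64(0.0), np.float64(0.0)] [-0.072 -0.172  0.074]
20 [1, np.float64(1.47), np.float64(0.0), np.float64(-0.75), np.float64(0.0), np.float64(0.0), np.float64(0.0)] [-0.072 -0.167  0.09 ]
25 [1, np.float64(1.53), np.float64(0.0), np.float64(-0.62), np.float64(0.0), np.float64(0.0), np.float64(0.0)] [-0.072 -0.161  0.105]
30 [1, np.float64(1.58), np.float64(-0.0), np.float64(-0.49), np.float64(0.0), np.float64(0.0), np.float64(0.0)] [-0.072 -0.153  0.12 ]
35 [1, np.float64(1.61), np.float64(-
[... 1684 characters left out ...]
] [-0.072  0.017  0.21 ]
100 [1, np.float64(0.94), np.float64(-0.0), np.float64(1.2), np.float64(0.0), np.float64(0.0), np.float64(0.0)] [-0.072  0.032  0.209]
105 [1, np.float64(0.83), np.float64(-0.0), np.float64(1.28), np.float64(0.0), np.float64(0.0), np.float64(0.0)] [-0.072  0.047  0.205]
110 [1, np.float64(0.71), np.float64(-0.0), np.float64(1.34), np.float64(0.0), np.float64(0.0), np.float64(0.0)] [-0.072  0.061  0.201]
115 [1, np.float64(0.59), np.float64(0.0), np.float64(1.4), np.float64(0.0), np.float64(0.0), np.float64(0.0)] [-0.072  0.075  0.195]
120 [1, np.float64(0.46), np.float64(0.0), np.float64(1.44), np.float64(0.0), np.float64(0.0), np.float64(0.0)] [-0.072  0.089  0.188]
```

View pics/w4.png

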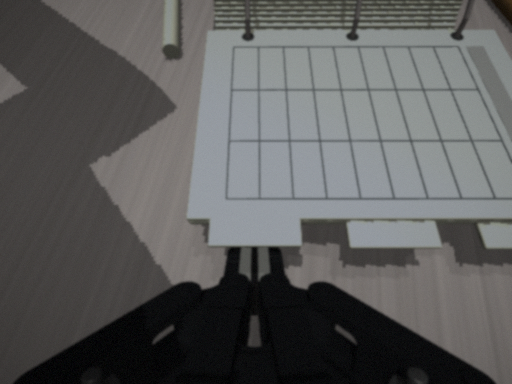

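```bash
python3 -m crank '[[1,0.65,0,-0.6,0,0,0],[1,0.65,0,-0.6,0,0,0],[1,0.65,0,-0.5,0,0,0],[1,0.65,0,-0.5,0,0,0],[1,1.39,0,-0.87,0,0,0]]';  python3 - <<'E'
from h import *
print(corner_now()[:2],get_state()["contact_force"])
c=read_camera("wrist"); cv2.imwrite("pics/w5.png",c["color"][:,:,::-1])
E
```

```text
time: 4.5
eef_pos: [0.5471, -0.1196, 0.0782]
tcp_rot: [0.601, 0.703, 0.245, -0.29]
contact_force: [-1.3, -1.7, -1.0]
opening: -0.002
(array([-0.07056518, -0.17359533,  0.0738516 ]), np.float64(45.3375191509458)) [-1.28623702 -1.67398624 -1.00560229]
```

View pics/w5.png

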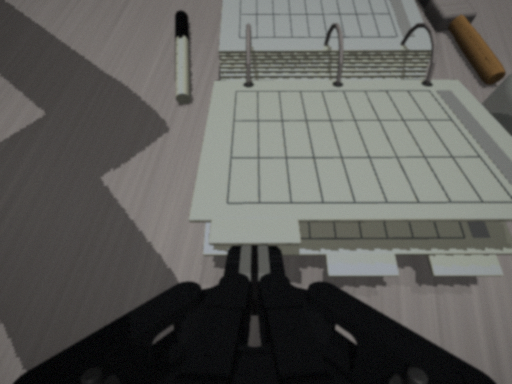

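```bash
python3 -m crank '[[1,1.47,0,-0.7,0,0,0],[1,1.5,0,-0.6,0,0,0],[1,1.6,0,-0.45,0,0,0],[1,1.6,0,-0.3,0,0,0],[1,1.65,0,-0.2,0,0,0]]';  python3 - <<'E'
from h import *
print(corner_now()[:2],get_state()["contact_force"])
c=read_camera("wrist"); cv2.imwrite("pics/w6.png",c["color"][:,:,::-1])
print(corner_now()[:2])
E
```

```text
time: 5.05
eef_pos: [0.5412, -0.0789, 0.1502]
tcp_rot: [0.601, 0.703, 0.246, -0.29]
contact_force: [0.6, -1.0, 0.4]
opening: 0.001
(array([-0.07004659, -0.13248441,  0.14585148]), np.float64(45.31089063942276)) [ 0.63854036 -0.97561373  0.37751778]
(array([-0.06937356, -0.13141659,  0.14795229]), np.float64(45.30232097555732))
```

View pics/w6.png

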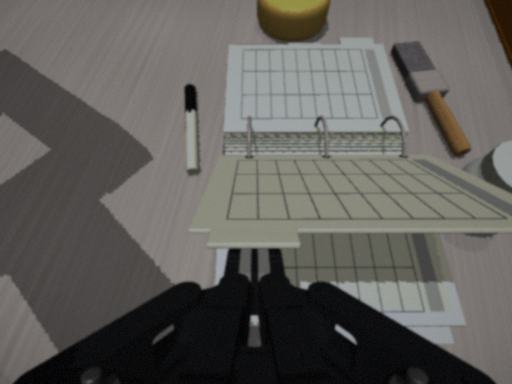

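Leaf is at about 40°, tab edge at (253,245), still over the tip; only this leaf is up. Continuing.

```bash
python3 -m crank '[[1,1.6,0,0,0,0,0],[1,1.5,0,0.1,0,0,0],[1,1.5,0,0.2,0,0,0],[1,1.5,0,0.33,0,0,0],[1,1.47,0,0.46,0,0,0]]';  python3 - <<'E'
from h import *
print(corner_now()[:2],get_state()["contact_force"])
c=read_camera("wrist"); cv2.imwrite("pics/w7.png",c["color"][:,:,::-1])
print(corner_now()[:2])
E
```

```text
time: 5.6
eef_pos: [0.5315, -0.018, 0.1949]
tcp_rot: [0.601, 0.703, 0.245, -0.291]
contact_force: [0.1, 0.5, -1.4]
opening: -0.001
(array([-0.07011867, -0.07074706,  0.19058744]), np.float64(45.29693488989837)) [ 0.10133348  0.45404064 -1.3703515 ]
(array([-0.06992067, -0.06909373,  0.19175465]), np.float64(45.23546132540152))
```

View pics/w7.png

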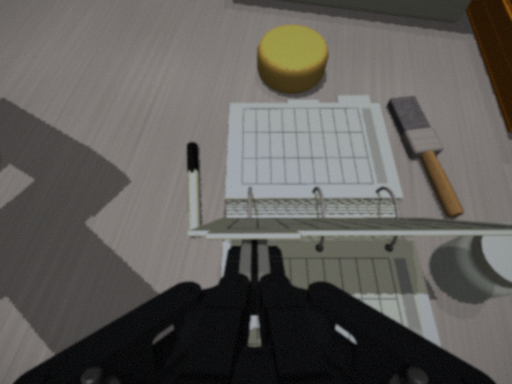

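```bash
python3 -m crank '[[1,1.37,0,0.63,0,0,0],[1,1.37,0,0.7,0,0,0],[1,1.3,0,0.81,0,0,0],[1,1.22,0,0.92,0,0,0],[1,1.14,0,1.02,0,0,0]]';  python3 - <<'E'
from h import *
print(corner_now()[:2],get_state()["contact_force"])
c=read_camera("wrist"); cv2.imwrite("pics/w8.png",c["color"][:,:,::-1])
print(corner_now()[:2])
E
```

```text
time: 6.15
eef_pos: [0.5198, 0.0555, 0.2104]
tcp_rot: [0.601, 0.703, 0.245, -0.29]
contact_force: [0.1, -1.2, -1.0]
opening: -0.001
(array([-0.07010504,  0.00360445,  0.20606381]), np.float64(45.305383717041494)) [ 0.14179026 -1.21367383 -1.00581662]
(array([-0.07056793,  0.00554109,  0.20614898]), np.float64(45.199703965519426))
```

View pics/w8.png

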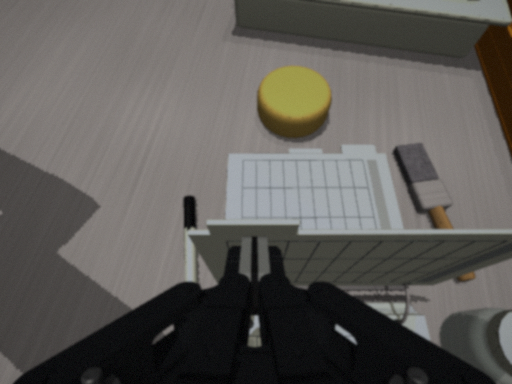

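```bash
python3 -m crank '[[1,1.04,0,1.12,0,0,0],[1,0.94,0,1.2,0,0,0],[1,0.83,0,1.28,0,0,0],[1,0.71,0,1.34,0,0,0],[1,0.59,0,1.4,0,0,0]]';  python3 - <<'E'
from h import *
print(corner_now()[:2],get_state()["contact_force"],get_state()["qpos"])
c=read_camera("wrist"); cv2.imwrite("pics/w9.png",c["color"][:,:,::-1])
print(corner_now()[:2])
E
```

```text
time: 6.7
eef_pos: [0.5082, 0.1282, 0.1937]
tcp_rot: [0.601, 0.703, 0.245, -0.29]
contact_force: [0.8, -0.4, 0.0]
opening: -0.003
(array([-0.07023397,  0.07730764,  0.18935918]), np.float64(45.305431124960315)) [ 0.81637012 -0.38209333  0.02293608] [-0.2511635   0.11718673  2.01331959  0.7079544   1.43239007 -0.66496392]
(array([-0.07137713,  0.07910125,  0.18823761]), np.float64(45.20142282108686))
```

View pics/w9.png

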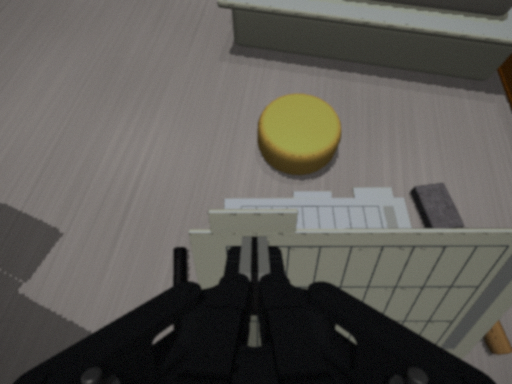

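```bash
python3 -m crank '[[1,0.4,0,1.44,0,0,0],[1,0.3,0,1.5,0,0,0],[1,0.15,0,1.5,0,0,0],[1,0,0,1.5,0,0,0],[1,0,0,0,0,0,0]]';  python3 - <<'E'
from h import *
print(corner_now()[:2],get_state()["contact_force"])
c=read_camera("wrist"); cv2.imwrite("pics/w10.png",c["color"][:,:,::-1])
E
```

```text
time: 7.25
eef_pos: [0.4989, 0.1755, 0.1556]
tcp_rot: [0.601, 0.703, 0.244, -0.292]
contact_force: [-0.2, -1.1, -0.8]
opening: 0.003
(array([-0.0720118 ,  0.12541683,  0.151282  ]), np.float64(45.24342476755409)) [-0.2099292  -1.06102223 -0.7662227 ]
```

View pics/w10.png

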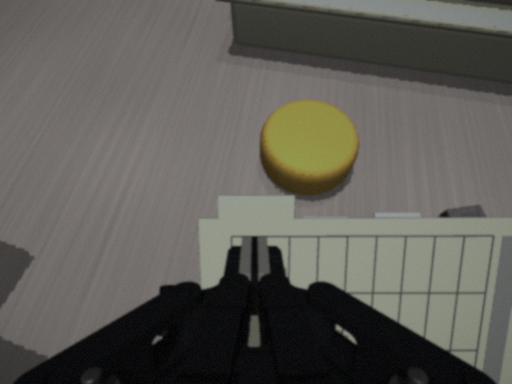

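```bash
python3 -m crank '[[1,0,0,-2,0,0,0],[1,0,0,-3,0,0,0],[1,0,0,-3,0,0,0],[1,0,0,0,0,0,0],[1,0,0,0,0,0,0]]';  python3 - <<'E'
from h import *
print(corner_now()[:2],get_state()["contact_force"])
for n in("scene","wrist"):
    c=read_camera(n); cv2.imwrite(f"pics/{n}11.png",c["color"][:,:,::-1])
E
```

```text
time: 7.8
eef_pos: [0.5103, 0.1181, 0.2151]
tcp_rot: [0.601, 0.703, 0.246, -0.29]
contact_force: [-0.7, 0.8, -0.6]
opening: -0.002
(array([-0.0696404 ,  0.06696856,  0.21070163]), np.float64(45.34871380305197)) [-0.66851399  0.75770541 -0.56640683]
```

View pics/wrist11.png

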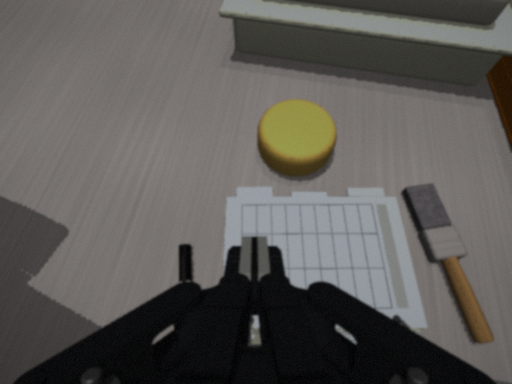

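View pics/scene11.png

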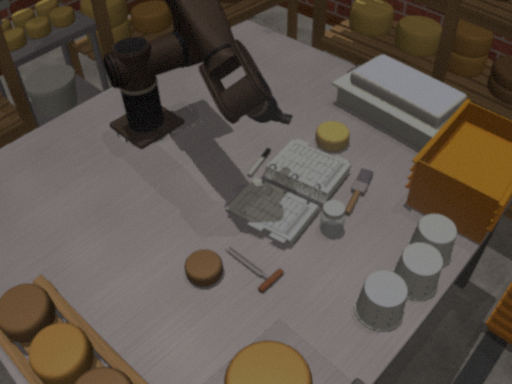

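```bash
python3 -m crank '[[1,0,0,-3,0,0,0],[1,0,0,-3,0,0,0],[1,0,0,0,0,0,0],[1,0,0,0,0,0,0],[1,0,0,0,0,0,0]]';  python3 - <<'E'
from h import *
print(corner_now()[:2],get_state()["contact_force"])
c=read_camera("wrist"); im=c["color"][:,:,::-1].copy()
for ang,col in((np.pi,(0,0,255)),(np.pi-.1,(255,0,0))):
  L=[]
  for x,r in((-.105,.174),(.105,.174),(-.093,.188),(-.047,.188)):
    L.append([x,-r*np.cos(ang),.036+r*np.sin(ang)])
  for q in proj(c,bk+np.array(L)@Rb.T): cv2.circle(im,tuple(int(round(v)) for v in q),2,col,1)
cv2.imwrite("pics/w12.png",cv2.resize(im[100:384,150:500],None,fx=2,fy=2))
Z=dict(book=0,ring_axis=.036,leaf_tab=.036,leaf_below_tab=.0325,young_cheese=0,marker=0,rind_brush=0)
c=read_camera("scene"); cv2.imwrite("pics/s12.png",cv2.resize(c["color"][100:255,215:385,::-1],None,fx=4.5,fy=3.8,interpolation=cv2.INTER_CUBIC))
for t,z in Z.items():
    for r in place_of(t,"scene")[:1]: print(t,round(r["p"],2),np.round(r["location"],1),np.round(onz(c,r["location"],z),4))
print(bk+Rb@[-.07,.181,.036])
E
```

```text
time: 8.4
eef_pos: [0.5156, 0.0781, 0.2556]
tcp_rot: [0.601, 0.703, 0.245, -0.292]
contact_force: [0.3, -1.0, -0.7]
opening: -0.002
(array([-0.07080885,  0.02666854,  0.25125333]), np.float64(45.218692733248844)) [ 0.33312657 -0.95544676 -0.70092033]
book 0.73 [245.9 266.3] [ 0.6728 -0.1925  0.    ]
ring_axis 0.7 [291.1 183.6] [0.5841 0.0856 0.036 ]
leaf_tab 0.87 [301.2 143.9] [0.4919 0.2411 0.036 ]
young_cheese 0.71 [329.2 144.1] [0.5332 0.3359 0.    ]
marker 0.65 [258.  166.7] [0.437  0.1013 0.    ]
rind_brush 0.66 [359.7 189.9] [0.7283 0.2309 0.    ]
[0.48904718 0.25022118 0.036     ]
```

View pics/w12.png

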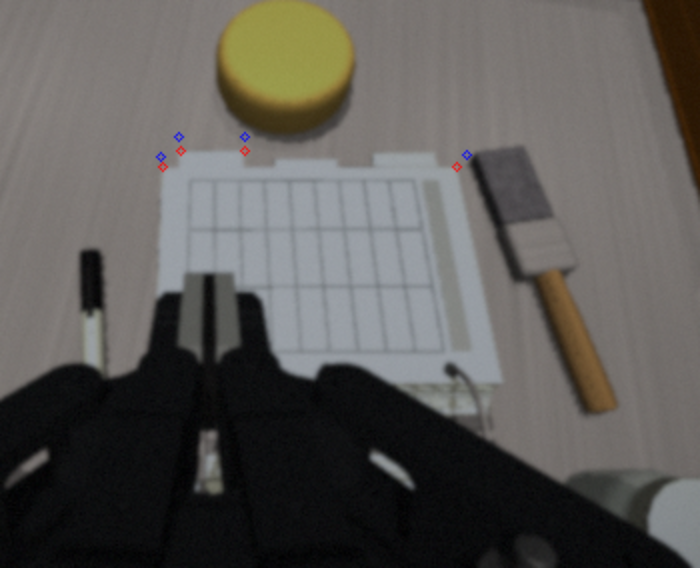

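View pics/s12.png

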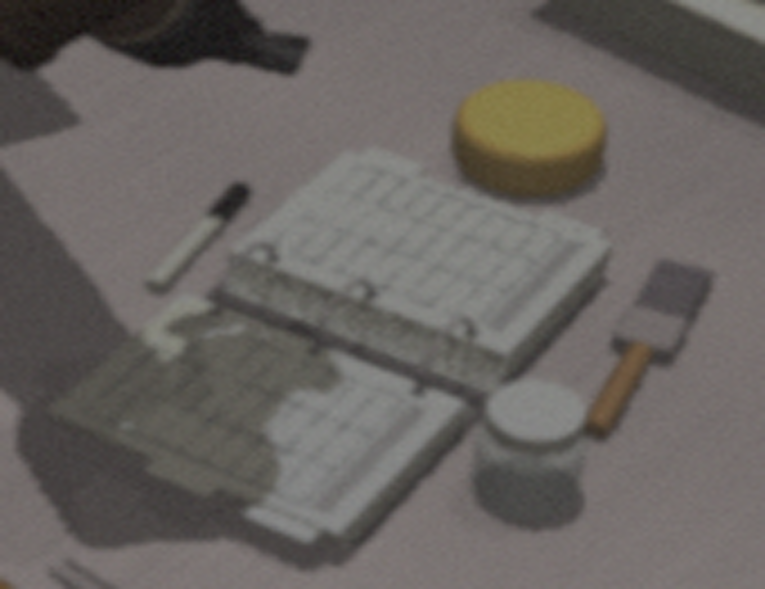

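```bash
python3 -m crank '[[1,0,0,0,0,0,0],[1,0,0,0,0,0,0],[1,0,0,0,0,0,0]]'; python3 -c "
from plant import *
print(sign_off())"
```

```text
time: 9.15
eef_pos: [0.5167, 0.077, 0.2575]
tcp_rot: [0.601, 0.703, 0.245, -0.29]
contact_force: [0.1, 1.0, -0.7]
opening: -0.002
the job is handed in; nothing more can be done
None
```

I turned the top right leaf over with the shut fingertips under its near tab. I tipped it up along its arc, pushed it past upright to about 2.4 rad and let it sink onto the left-hand stack. The job was handed in at about 9.2 s with the hand roughly 0.2 m above the book.

**Leaf position:** In the last wrist picture the leaf's edge and tab sat within about a pixel of where they should be when fully over, clearly short of the 0.1 rad comparison marks. The left-hand stack showed three tabs.

**Rest of the scene:** The right-hand stack looked flat with the next leaf in place, and the book matched its starting position. In the final pictures the things in view (young cheese, marker, brush and jar) looked unmoved. I did not re-measure the ripe cheese or the cheese iron.

**Forces:** Each force reading I took was about 2 N or less, which is around the sensor's noise.

**Disagreements:**
- In the final scene picture the network reported "book" at the cheese iron. I set that aside because the ring position and the leaf edges matched the original place.
- It also put the turned tab about 1 cm nearer the spine than computed, while the wrist picture agreed with the computed place.

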